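# Shim up a tilted set-up plate until its spirit level reads centred

### The job

The hinged set-up plate sags at the front. Take the steel wedge by its red grip, lay it flat on the bench and slide its thin end under the ball foot at its front right corner, then push it in gently until the bubble of the spirit level stands centred between the two black rings, without driving the plate far past level; let go and leave the wedge there carrying the plate. Do not lift or press the plate with the robot, do not jam the wedge against it, and leave the ring gauge, loupe and eraser where they are.

Things in the scene. Friction and masses are not known exactly. Their poses are not given: they have to be found in the camera images.
- wedge: loose steel wedge with an upright red grip at its thick end, 150 x 28 x 42 mm, 0.12 kg, lying flat on the bench. Origin: centre of its underside; z up, x points to the thin nose. Its flat sloping top rises evenly, 1 mm in 6 mm, from 3 mm high at the nose (x = +75 mm) to 22 mm at x = -39 mm, where the grip begins; 28 mm wide
- wedge_grip (a point): middle of the top of the wedge's red grip, 58 mm behind the wedge's origin and 42 mm above its underside. The grip is an upright block 34 mm long (along the wedge), 16 mm wide, 42 mm high, with a 4 mm thick, 28 mm wide sole at the bottom: pinch it across its width from above
- wedge_nose (a point): middle of the lower edge of the wedge's thin end, 75 mm ahead of its origin
- foot (a point): lowest point of the ball foot (steel, 13 mm diameter) under the plate's front right corner, 13 mm inside the front edge and 25 mm inside the right edge: some 5 to 10 mm above the bench at the start (differs each time) and 8 mm higher when the plate is level. The bench below and before it is free
- plate: aluminium plate 172 x 150 x 14 mm with a small vice on top, hinged along its far edge to a grey base fixed to the bench. Origin: middle of the hinge axis; x from front edge to hinge, y to the plate's left, z up. Foot tip at (-172, -50, -21) mm. It starts on its low stop, 0.045 rad below level, turns only about the hinge and loads the wedge with about 4 to 8 N. Base rail under its left side only
- bubble (a joint): place of the pale, about 17 mm long bubble in the spirit level's green tube, m from the middle: 0 = level, positive = towards the hinge (foot too low), about 0.022 at the start; negative = foot too high. Two black rings 21 mm apart mark the middle. It moves 2.9 mm per mm of height at the foot, so about 0.48 mm per mm that the wedge goes in
- level_centre (a point): top of the spirit level's green tube at its middle, on the plate; the tube is 82 mm long and runs along the plate's x
- ring_gauge: bystander: loose steel ring gauge lying flat, 58 mm diameter, 18 mm high; origin: centre of its underside
- loupe: bystander: loose black eye loupe, 41 mm diameter, 31 mm high; origin: centre of its underside
- eraser: bystander: loose blue and white eraser, 21 x 46 x 12 mm; origin: centre of its underside

How it is judged:
By the outcome, as a careful person would: the job done as asked, in the order asked, and still so for the second after the job is handed in, with the robot touching nothing.
It also fails if it takes over 58 s, if anything falls off the work surface, if the arm or the gripper's body presses on something with over 40 N, if the wrist force passes 120 N, or if a joint passes its speed limit or range.

### The arm

A 6-joint arm with a two-finger parallel gripper is mounted at the origin on a cart in front of the work surface, level with it; the furniture and walls round the work are solid. World frame = base frame: x ahead of the robot, y to its left, z up, the work surface at z = 0. Lengths are in m, angles in rad, forces in N, time in s.
With the tool pointing down it reaches from about 0.3 to 0.75 m from the base axis. Payload 8.5 kg.
Tool frame: the origin (TCP) lies between the finger pads; the fingertips stand 11 mm ahead of it and the grasp point (between the pads) lies 8 mm behind it; z points along the fingers, y is the line along which they close (so a half turn about z gives the same grasp; the last joint's range is limited). The gripper opens to 88 mm and grips with 3 to 60 N. Pads are 18 mm wide; open, the fingers measure 123 mm over their backs; the gripper's body (75 mm by 187 mm) begins 45 mm behind the grasp point.
Start: joints at [0.955, 0.381, 1.297, -0, 1.464, -0.215], TCP at [0.215, 0.506, 0.25] pointing down, gripper open.
Joint ranges: [-3.11, 3.11], [-0.89, 2.33], [0.22, 2.48], [-1.42, 4.56], [0.17, 2.85], [-2.88, 2.88]. Speed limits (rad/s): [2.39, 2.39, 3.14, 3.14, 3.14, 3.14].

### API

Orientations are given as a unit quaternion [x, y, z, w].
In Python, from plant import r, optics, job, spotter gives the robot as it stands.
- The arm moves only by the tool play_rows, never from a script. Its argument "plan" is a list of rows, each a list of 2 entries, a list of its own where there are three numbers: the shift along the world's x, y, z in m, then the turn, a rotation vector about the world's x, y, z in rad. In form: [[[dx, dy, dz], [wx, wy, wz]], ...]. A call has 1 to 20 rows; each row is the pose to reach, as a shift and turn from the pose commanded when the call began; what a row does not reach only later rows make up. A row lasts 1/10 s, in which the tool goes at most 50 mm and 8.59 degrees, less where a joint would pass 70% of its speed; a pose out of reach is approached as far as the arm can. A call with a gripper value outside its range is refused whole. "fingers" is the finger opening in m, from 0 to 0.0881, set as the call begins (left out, the last holds). The fingers move at their own pace and stop on an object; "grip_force" is the grip in N (left out, the last holds). Time passes only in rows, so rows that repeat a pose let the fingers close. It gives the time, the measured TCP pose, the force, the opening and the grip force at its end, in the units of the state.
- r.get_state(): the state, without advancing time (a new reading comes with each control period).
- optics.grab_frame(name): name is "side" or "top" or "wrist"; returns (picture, depth): 420x560x3 uint8, red, green, blue; 420x560 float32, m along the optical axis (not along the pixel's ray), 0 where there is no reading.
- optics.camera_params(name): a dict with "fx", "fy", "cx", "cy" (pixels), "k1" (the pictures are not rectified: a ray, as slopes to the right and down, at radius r is drawn at 1 + k1 r^2 times it, then the intrinsics apply), "xyz" and "attitude" of the camera in the world. Camera axes: x right, y down, z forward; pixel columns grow to the right and rows downward; lengths in m; the calibration is good to about 2 mm. A picture is of the moment at which its call begins: read the wrist's pose just before it. camera_params takes no time and is no camera call; for the wrist camera it gives the pose at the moment of the call.
- job.sign_off(): hands the job in; it is judged then, once.
Trained networks look in the newest picture that a camera, given by its name, has taken for a name from the list of things; names that differ only in an ending like _2 or _b are one class to them, and where a whole thing is asked for, a point or a joint stands for the part that bears it (a point fixed in the world has none). Each returns a list of dicts, best first, with "score" (0 to 1); they miss things now and then, are a little off and sometimes report something else, mostly with a low value. They report only what shows in the picture. A call takes as long as a camera call.
- spotter.cut_out(camera, thing): "mask" (420x560 bool, what is visible of it) and "pixel" ([column, row] in pixels, amid what is visible of it).
The state is a dict: "clock": time; "joints": joint angles; "dq": joint speeds; "joint_efforts": joint torques, N m; "ee_pos": TCP position; "tool_rot": TCP orientation; "force": force on the tool from outside, world axes, zero at the start; "moment": the same for the moment, N m; "width": opening from 0.0 (shut) to 1.0 (fully open); "finger_force": force on a finger pad.
Only numpy, scipy, OpenCV 4.12 (cv2) and the standard library are available. Lean on these libraries where they do the work, as an engineer would, in place of code of your own. Each camera call takes 0.05 s, during which the arm holds its last target. There are 200 camera calls.

## Working session

There is one attempt and no reset: what is moved stays moved. The work goes in short steps, Python scripts to look and compute and a tool call to move; the robot and the scene stay as the last step left them, time stands still between calls to the robot, and variables do not carry over. Pictures are saved under pics/ and viewed, at most 10 in all, crops included, and the job is handed in when it is done.

Besides the shell and the picture viewer there is one more tool, called by a JSON object that holds its "op" and its "data". play_rows: Moves the arm, as the interface text tells. Its arguments: {"type":"object","properties":{"plan":{"type":"array"},"fingers":{"type":"number"},"grip_force":{"type":"number"}},"required":["plan"]}

```bash
mkdir -p pics
cat > h.py <<'E'
import numpy as np,cv2
from scipy.spatial.transform import Rotation as R
from plant import r,optics,job,spotter
def cam(n):
    p=optics.camera_params(n);a=np.array(p["attitude"],float)
    M=a if a.shape==(3,3) else R.from_quat(a).as_matrix()
    return p,M,np.array(p["xyz"])
def slopes(p,u,v):
    x=(np.asarray(u,float)-p["cx"])/p["fx"];y=(np.asarray(v,float)-p["cy"])/p["fy"]
    X,Y=x,y
    for _ in range(20):
        s=1+p["k1"]*(X*X+Y*Y);X,Y=x/s,y/s
    return X,Y
def pts(c,u,v,d):
    p,M,t=c;X,Y=slopes(p,u,v);d=np.asarray(d,float)
    return np.stack([X*d,Y*d,d],-1)@M.T+t
def onz(c,u,v,z):
    p,M,t=c;X,Y=slopes(p,u,v);w=np.stack([X,Y,np.ones_like(X)],-1)@M.T
    return t+w*((z-t[2])/w[...,2])[...,None]
def proj(c,P):
    p,M,t=c;q=(np.asarray(P)-t)@M;x,y=q[...,0]/q[...,2],q[...,1]/q[...,2];s=1+p["k1"]*(x*x+y*y)
    return np.stack([p["fx"]*x*s+p["cx"],p["fy"]*y*s+p["cy"]],-1)
def save(n,im): cv2.imwrite(n,cv2.cvtColor(im,cv2.COLOR_RGB2BGR))
E
python3 - <<'E'
from h import *
print(optics.camera_params("top"),optics.camera_params("side"))
for n in("top","side"):
    im,d=optics.grab_frame(n);save(f"pics/{n}0.png",im);c=cam(n)
    np.savez(f"{n}0.npz",im=im,d=d)
    for t in("wedge","wedge_grip","wedge_nose","foot","plate","bubble","level_centre","ring_gauge","loupe","eraser"):
        for o in spotter.cut_out(n,t)[:2]:
            m=o["mask"];v,u=np.nonzero(m&(d>0))
            if len(u)==0: continue
            P=pts(c,u,v,d[v,u]);print(n,t,round(o["score"],2),np.round(o["pixel"]),len(u),np.median(P,0).round(3),P.min(0).round(3),P.max(0).round(3))
print(r.get_state())
E
```

```text
{'fx': 443.78053328018586, 'fy': 443.78053328018586, 'cx': 276.00933432328975, 'cy': 206.13517828666292, 'k1': -0.11478390451907183, 'xyz': array([ 0.35454504, -0.27095627,  1.01826141]), 'attitude': array([-0.69657167,  0.71049697, -0.07396769,  0.06716213])} {'fx': 385.81843926102573, 'fy': 385.81843926102573, 'cx': 277.9068198841693, 'cy': 209.60334853904445, 'k1': -0.010811511668762387, 'xyz': array([ 0.20394936, -0.85619249,  0.59605751]), 'attitude': array([ 0.85807147, -0.24905726,  0.11391418, -0.43440465])}
top wedge 0.71 [206. 246.] 807 [ 0.473 -0.12   0.013] [ 0.403 -0.16  -0.003] [ 0.545 -0.077  0.046]
top wedge 0.65 [277. 177.] 5267 [ 0.613 -0.287  0.042] [ 0.503 -0.386 -0.007] [ 0.73  -0.178  0.09 ]
top wedge_grip 0.93 [204. 244.] 815 [ 0.471 -0.121  0.013] [ 0.403 -0.16  -0.003] [ 0.545 -0.079  0.046]
top wedge_grip 0.63 [342. 265.] 211 [ 0.42  -0.425  0.012] [ 0.397 -0.442 -0.003] [ 0.444 -0.408  0.017]
top wedge_nose 0.82 [206. 244.] 733 [ 0.47  -0.122  0.015] [ 0.404 -0.155 -0.004] [ 0.543 -0.082  0.046]
top foot 0.79 [277. 179.] 5154 [ 0.613 -0.286  0.042] [ 0.505 
[... 1263 characters left out ...]
39 -0.413  0.015]
{'clock': 1.1, 'joints': array([ 9.54693886e-01,  3.80591063e-01,  1.29739337e+00, -1.04925436e-05,
        1.46359156e+00, -2.15292139e-01]), 'dq': array([ 0.00045562, -0.00035475,  0.0013065 , -0.00011881,  0.0021094 ,
        0.00191799]), 'joint_efforts': array([-8.73900772e-04, -4.37813044e+01, -2.24727291e+01,  7.13666040e-02,
        3.14092683e-02, -7.16969976e-05]), 'ee_pos': array([0.21458222, 0.50639718, 0.24975544]), 'tool_rot': array([1.99065839e-01, 9.79986118e-01, 5.51440369e-06, 8.13592463e-06]), 'force': array([ 0.55838104,  0.30490435, -0.30730547]), 'moment': array([-0.00497184,  0.00127446,  0.01824926]), 'finger_force': 0.0, 'width': 0.9973654727534642}
```

Run:
```python
from h import *
a=np.load("top0.npz")["im"][120:300,170:390];b=np.load("side0.npz")["im"][150:330,170:390]
save("pics/c0.png",cv2.resize(np.vstack([a,b]),None,fx=1,fy=1))
save("pics/c1.png",cv2.resize(a,None,fx=3.3,fy=3.3,interpolation=cv2.INTER_CUBIC))
save("pics/c2.png",cv2.resize(b,None,fx=3.3,fy=3.3,interpolation=cv2.INTER_CUBIC))
```

```text
(no output)
```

View pics/c1.png

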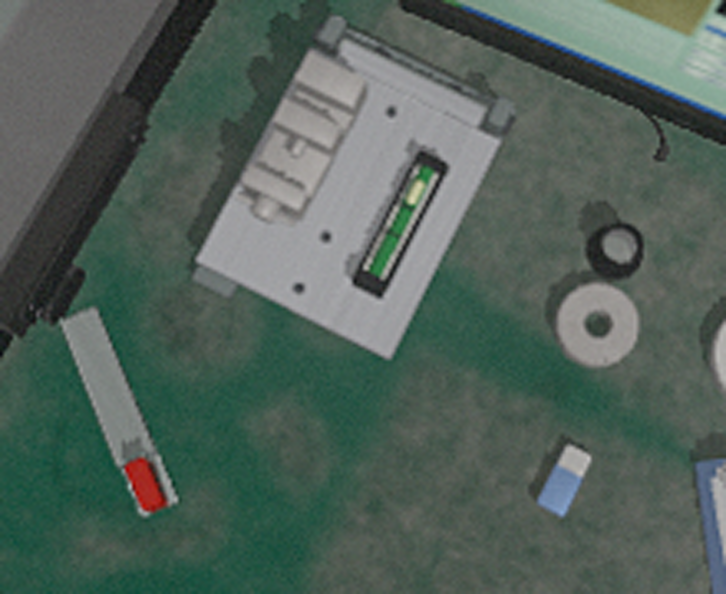

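View pics/c2.png

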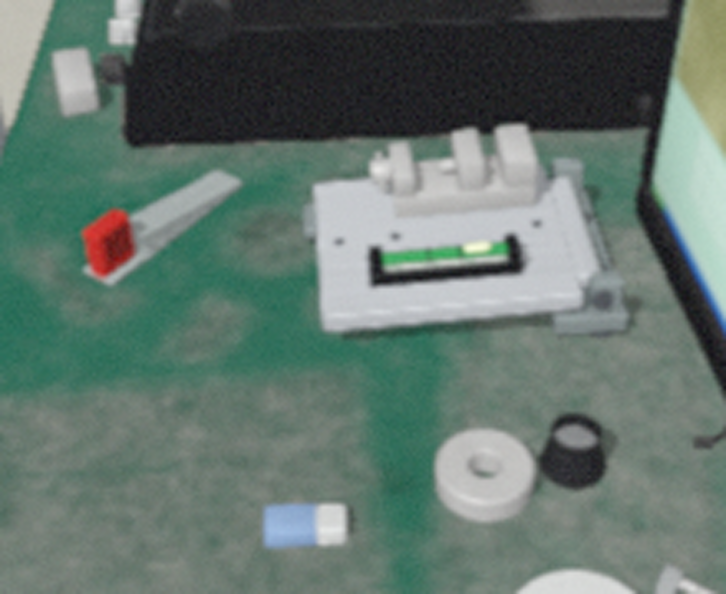

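Top crop: the wedge lies left, with its red grip at crop (146,485) and nose at (80,315). The plate's front right corner is at (390,357), and the bubble sits towards the hinge at (415,190). The side crop agrees, with the bystanders clear of the front area. Next I'll compute poses.

Run:
```python
from h import *
for n in("top","side"):
    f=np.load(n+"0.npz");im,d=f["im"],f["d"];c=cam(n)
    hsv=cv2.cvtColor(im,cv2.COLOR_RGB2HSV)
    V,U=np.mgrid[:420,:560];P=pts(c,U,V,d);ok=d>0
    red=ok&((hsv[...,0]<8)|(hsv[...,0]>172))&(hsv[...,1]>140)&(abs(P[...,0]-.42)<.06)&(abs(P[...,1]+.14)<.06)
    q=P[red];t=q[q[:,2]>.035];print(n,"grip",len(q),t.mean(0).round(4),len(t))
    # wedge mask pts for axis
    optics.grab_frame(n)
    m=spotter.cut_out(n,"wedge_grip")[0]["mask"]&ok
    w=P[m];w=w[(w[:,2]>.004)];xy=w[:,:2];e=np.linalg.svd(xy-xy.mean(0),full_matrices=False)[2][0];e*=np.sign(e[0]);s=(xy-xy.mean(0))@e
    print("axis yaw",np.arctan2(e[1],e[0]),"ends",(xy.mean(0)+e*s.max()).round(4),(xy.mean(0)+e*s.min()).round(4))
    m=spotter.cut_out(n,"plate")[0]["mask"]&ok
    w=P[m];g=w[(w[:,2]>.025)&(w[:,2]<.055)]
    A=np.c_[g[:,:2],np.ones(len(g))];k=np.ones(len(g),bool)
    for _ in range(15):
        s=np.linalg.lstsq(A[k],g[k,2],rcond=None)[0];k=abs(A@s-g[:,2])<.003
    print("plane",s.round(4),k.sum(),"downhill yaw",np.arctan2(s[1],s[0]),"slope",np.hypot(*s[:2]))
    rect=cv2.minAreaRect((g[k][:,:2]*1000).astype(np.float32));print(rect,cv2.boxPoints(rect))
    hi=w[w[:,2]>.06];print("high",hi.min(0).round(3),hi.max(0).round(3))
    gr=ok&(abs(hsv[...,0]-60)<15)&(hsv[...,1]>150)&m
    q=P[gr];print("green",len(q),q.mean(0).round(4) if len(q) else 0)
c=cam("top");px=np.array([[390,357],[197,262],[502,140]])/3.3+[170,120]
for h,p in zip((.036,.036,.043),px): print(onz(c,*p,h).round(4))
```

```text
top grip 115 [ 0.4209 -0.1424  0.0418] 106
axis yaw 0.4293806563706199 ends [ 0.5402 -0.0895] [ 0.4071 -0.1504]
plane [ 0.0379 -0.0214  0.0104] 3110 downhill yaw -0.513752821072946 slope 0.04354720593981078
((619.6610717773438, -286.5394287109375), (148.7866973876953, 188.4487762451172), 62.493309020996094) [[ 501.72934 -309.00537]
 [ 668.87537 -396.04086]
 [ 737.5928  -264.0735 ]
 [ 570.4468  -177.038  ]]
high [ 0.555 -0.347  0.06 ] [ 0.704 -0.208  0.09 ]
green 36 [ 0.5866 -0.3141  0.059 ]
side grip 204 [ 0.4181 -0.1461  0.0406] 81
axis yaw 0.42649860093767716 ends [ 0.5398 -0.0936] [ 0.4054 -0.1547]
plane [ 0.0393 -0.02    0.0108] 2254 downhill yaw -0.4718434945944736 slope 0.04409856824875818
((619.55712890625, -288.4358215332031), (152.64869689941406, 189.52301025390625), 61.572113037109375) [[ 499.88785 -310.4453 ]
 [ 666.5576  -400.66815]
 [ 739.22644 -266.42633]
 [ 572.55664 -176.20349]]
high [ 0.545 -0.35   0.06 ] [ 0.701 -0.21   0.088]
green 22 [ 0.5879 -0.3192  0.0586]
[ 0.5026 -0.3087  0.036 ]
[ 0.5711 -0.1779  0.036 ]
[ 0.6524 -0.3904  0.043 ]
```

{"op": "play_rows", "data": {"plan": [[[0.205,-0.651,-0.05],[0,0,-2.31]],[[0.205,-0.651,-0.05],[0,0,-2.31]],[[0.205,-0.651,-0.05],[0,0,-2.31]],[[0.205,-0.651,-0.05],[0,0,-2.31]],[[0.205,-0.651,-0.05],[0,0,-2.31]],[[0.205,-0.651,-0.05],[0,0,-2.31]],[[0.205,-0.651,-0.05],[0,0,-2.31]],[[0.205,-0.651,-0.05],[0,0,-2.31]],[[0.205,-0.651,-0.05],[0,0,-2.31]],[[0.205,-0.651,-0.05],[0,0,-2.31]],[[0.205,-0.651,-0.05],[0,0,-2.31]],[[0.205,-0.651,-0.05],[0,0,-2.31]],[[0.205,-0.651,-0.05],[0,0,-2.31]],[[0.205,-0.651,-0.05],[0,0,-2.31]],[[0.205,-0.651,-0.05],[0,0,-2.31]],[[0.205,-0.651,-0.05],[0,0,-2.31]],[[0.205,-0.651,-0.05],[0,0,-2.31]],[[0.205,-0.651,-0.05],[0,0,-2.31]],[[0.205,-0.651,-0.05],[0,0,-2.31]],[[0.205,-0.651,-0.05],[0,0,-2.31]]], "fingers": 0.05}}

```text
clock: 3.4
ee_pos: [0.4196, -0.1444, 0.1998]
tool_rot: [0.977, 0.214, 0.0, 0.0]
force: [-0.8, 1.0, 0.8]
width: 0.567
finger_force: 0.0
```

Run:
```python
from h import *
s=r.get_state();print(s["clock"],s["ee_pos"],R.from_quat(s["tool_rot"]).as_matrix().round(3).tolist(),s["joints"].round(2))
c=cam("wrist");im,d=optics.grab_frame("wrist");save("pics/w1.png",im);print(c[2],c[1][:,2])
np.savez("w1.npz",im=im,d=d)
o=spotter.cut_out("wrist","wedge_grip");print([(x["score"],x["pixel"]) for x in o])
V,U=np.mgrid[:420,:560];P=pts(c,U,V,d);hsv=cv2.cvtColor(im,cv2.COLOR_RGB2HSV)
red=(d>0)&((hsv[...,0]<8)|(hsv[...,0]>172))&(hsv[...,1]>140)&(P[...,2]>.036)&(P[...,2]<.06)
if red.any():
  q=P[red][:,:2];print(cv2.minAreaRect((q*1000).astype(np.float32)),q.mean(0),len(q),P[red][:,2].mean())
m=o[0]["mask"]&(d>0);w=P[m];w=w[(w[:,2]>.005)&(w[:,2]<.024)][:,:2]
print(cv2.minAreaRect((w*1000).astype(np.float32)));e=np.linalg.svd(w-w.mean(0),full_matrices=False)[2][0];print(np.arctan(e[1]/e[0]),w.mean(0))
```

```text
3.4 [ 0.41957584 -0.14441754  0.19983144] [[0.908, 0.419, 0.0], [0.419, -0.908, -0.0], [0.0, 0.0, -1.0]] [-0.6   0.24  1.66  0.    1.24  0.54]
[ 0.48907551 -0.11317406  0.33439199] [-0.26401575 -0.12261847 -0.95669242]
[(0.89, [283.5, 131.0])]
((422.441162109375, -141.69789123535156), (33.92620086669922, 15.906013488769531), 24.335969924926758) [ 0.42317546 -0.14110381] 663 0.04104852059197395
((474.92132568359375, -118.99577331542969), (135.2443389892578, 27.982166290283203), 23.16986846923828)
0.401818977820928 [ 0.48486475 -0.11489504]
```

View pics/w1.png

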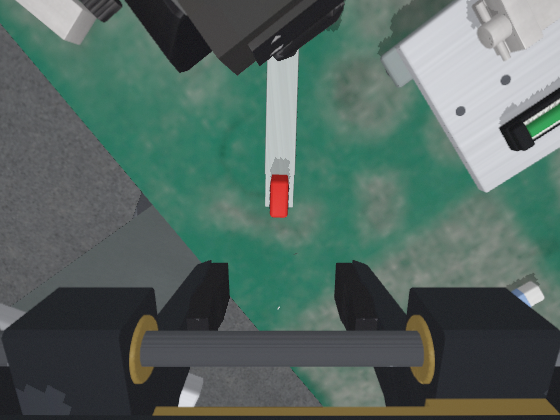

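Run:
```python
from h import *
B=np.zeros((400,500))
for n in("top","side"):
    f=np.load(n+"0.npz");d=f["d"];c=cam(n);V,U=np.mgrid[:420,:560];P=pts(c,U,V,d)[d>0]
    i=(P[:,0]*500-100).astype(int);j=((P[:,1]+.6)*500).astype(int);k=(i>=0)&(i<400)&(j>=0)&(j<500)&(P[:,2]>.012)&(P[:,2]<.35)
    np.maximum.at(B,(i[k],j[k]),P[k,2])
np.save("hm.npy",B)
I,J=np.nonzero(B>.012);X=(I+100)/500;Y=J/500-.6;Z=B[I,J]
def chk(x,y,yaw,hx=.04,hy=.1):
    e=np.array([np.cos(yaw),np.sin(yaw)]);a=(X-x)*e[0]+(Y-y)*e[1];b=-(X-x)*e[1]+(Y-y)*e[0]
    k=(abs(a)<hx)&(abs(b)<hy)&~(np.hypot(X-.42,Y+.142)<.03)
    print((x,y,yaw),"max z",Z[k].max() if k.any() else 0, (X[k][Z[k].argmax()],Y[k][Z[k].argmax()]) if k.any() else '')
chk(.418,-.1435,.41)
ex=np.array([np.cos(-.482),np.sin(-.482)]);F=np.array([.5256,-.2928])
for g in (.16,.08,.06,.045): chk(*(F-ex*g),-.482)
```

```text
(0.418, -0.1435, 0.41) max z 0.023733839357354514 (np.float64(0.448), np.float64(-0.126))
(np.float64(0.38382886543125555), np.float64(-0.21863164149658582), -0.482) max z 0.021562676604361064 (np.float64(0.452), np.float64(-0.14199999999999996))
(np.float64(0.4547144327156277), np.float64(-0.2557158207482929), -0.482) max z 0 
(np.float64(0.47243582453672084), np.float64(-0.2649868655612197), -0.482) max z 0.016961776454350153 (np.float64(0.55), np.float64(-0.19999999999999996))
(np.float64(0.4857268684025406), np.float64(-0.27194014917091475), -0.482) max z 0.041671467188355016 (np.float64(0.534), np.float64(-0.252))
```

{"op": "play_rows", "data": {"plan": [[[-0.0015,0.001,-0.04],[0,0,-0.022]],[[-0.0015,0.001,-0.08],[0,0,-0.022]],[[-0.0015,0.001,-0.11],[0,0,-0.022]],[[-0.0015,0.001,-0.13],[0,0,-0.022]],[[-0.0015,0.001,-0.13],[0,0,-0.022]],[[-0.0015,0.001,-0.13],[0,0,-0.022]]]}}

```text
clock: 4.1
ee_pos: [0.4184, -0.1437, 0.0702]
tool_rot: [0.979, 0.203, 0.0, 0.0]
force: [1.0, -0.5, -0.0]
width: 0.565
finger_force: 0.0
```

{"op": "play_rows", "data": {"plan": [[[0,0,-0.02],[0,0,0]],[[0,0,-0.04],[0,0,0]],[[0,0,-0.048],[0,0,0]],[[0,0,-0.048],[0,0,0]],[[0,0,-0.048],[0,0,0]]]}}

```text
clock: 4.6
ee_pos: [0.4186, -0.1439, 0.0227]
tool_rot: [0.979, 0.203, 0.001, 0.001]
force: [0.5, -0.2, -0.1]
width: 0.568
finger_force: 0.0
```

{"op": "play_rows", "data": {"plan": [[[0,0,0],[0,0,0]],[[0,0,0],[0,0,0]],[[0,0,0],[0,0,0]],[[0,0,0],[0,0,0]],[[0,0,0],[0,0,0]],[[0,0,0],[0,0,0]],[[0,0,0],[0,0,0]],[[0,0,0],[0,0,0]]], "fingers": 0.0, "grip_force": 20}}

```text
clock: 5.4
ee_pos: [0.4181, -0.1436, 0.0219]
tool_rot: [0.979, 0.203, 0.0, 0.0]
force: [-1.6, 1.3, 5.5]
width: 0.18
finger_force: 20.0
```

{"op": "play_rows", "data": {"plan": [[[0,0,0.02],[0,0,0]],[[-0.02,-0.01,0.045],[0,0,0]],[[-0.055,-0.03,0.045],[0,0,-0.1]],[[-0.055,-0.035,0.045],[0,0,-0.25]],[[-0.055,-0.045,0.045],[0,0,-0.4]],[[-0.05,-0.055,0.045],[0,0,-0.55]],[[-0.045,-0.065,0.045],[0,0,-0.7]],[[-0.042,-0.071,0.045],[0,0,-0.85]],[[-0.042,-0.071,0.045],[0,0,-0.891]],[[-0.042,-0.071,0.045],[0,0,-0.891]],[[-0.042,-0.071,0.045],[0,0,-0.891]],[[-0.042,-0.071,0.045],[0,0,-0.891]]]}}

```text
clock: 6.6
ee_pos: [0.376, -0.2144, 0.0667]
tool_rot: [0.971, -0.238, -0.0, -0.0]
force: [0.2, -0.5, -1.0]
width: 0.177
finger_force: 20.0
```

```bash
cat > look.py <<'E'
import sys
from h import *
tag=sys.argv[1]
s=r.get_state();print(s["clock"],s["ee_pos"].round(4),"yaw",2*np.arctan2(s["tool_rot"][1],s["tool_rot"][0]),s["force"].round(1))
out=[]
for n in("wrist","side","top"):
    c=cam(n);im,d=optics.grab_frame(n);np.savez(f"{n}_{tag}.npz",im=im,d=d);save(f"pics/{n}_{tag}.png",im)
    V,U=np.mgrid[:420,:560];P=pts(c,U,V,d);h=cv2.cvtColor(im,cv2.COLOR_RGB2HSV)
    o=spotter.cut_out(n,"wedge")
    for x in o[:1]:
        m=x["mask"]&(d>0);w=P[m];print(n,"wedge",x["score"],x["pixel"],len(w))
        z0=s["ee_pos"][2]-.022
        w=w[(w[:,2]>z0+.002)&(w[:,2]<z0+.024)][:,:2]
        if len(w)>50:
            e=np.linalg.svd(w-w.mean(0),full_matrices=False)[2][0];e*=np.sign(e[0]);q=(w-w.mean(0))@e
            print(" yaw",np.arctan2(e[1],e[0]).round(4)," far",(w.mean(0)+e*q.max()).round(4),cv2.minAreaRect((w*1000).astype(np.float32)))
E
python3 look.py a
python3 - <<'E'
from h import *
a=np.load("wrist_a.npz")["im"];b=np.load("side_a.npz")["im"]
save("pics/ab.png",np.hstack([cv2.resize(a,(400,300)),cv2.resize(b[130:310,150:390],(400,300))]))
E
```

```text
6.6 [ 0.376  -0.2144  0.0667] yaw -0.48103518765329756 [ 0.2 -0.5 -1. ]
wrist wedge 0.72 [279.0, 147.4] 20873
 yaw -0.4778  far [ 0.4815 -0.2689] ((431.92327880859375, -243.25372314453125), (28.192100524902344, 111.62236785888672), 62.6240234375)
side wedge 0.87 [226.5, 235.9] 724
 yaw -0.4222  far [ 0.4947 -0.2786] ((438.144775390625, -248.84629821777344), (31.556785583496094, 127.525634765625), 62.978126525878906)
top wedge 0.97 [263.4, 246.3] 479
 yaw -0.4828  far [ 0.4964 -0.2784] ((459.1822204589844, -258.9888000488281), (27.725662231445312, 83.9150619506836), 61.920597076416016)
```

View pics/ab.png

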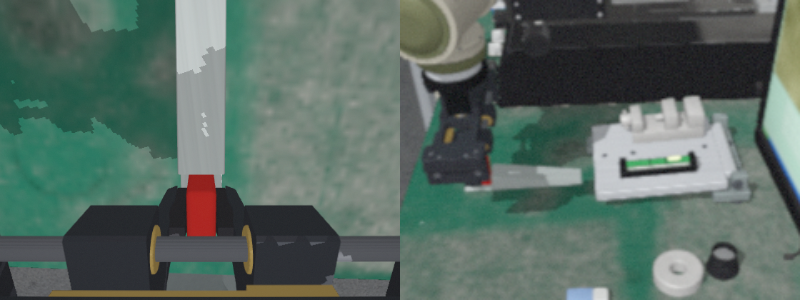

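The grasp is sound: in the side picture the wedge is level and points at the plate's front right corner. In the wrist picture the grip is centred between the fingers. I'll lower it and set up the bubble reading.

{"op": "play_rows", "data": {"plan": [[[0,0,-0.02],[0,0,0]],[[0,0,-0.035],[0,0,0]],[[0,0,-0.041],[0,0,0]],[[0,0,-0.0445],[0,0,0]],[[0,0,-0.0445],[0,0,0]],[[0,0,-0.0445],[0,0,0]]]}}

```text
clock: 7.5
ee_pos: [0.3763, -0.2148, 0.0226]
tool_rot: [0.971, -0.239, 0.0, 0.0]
force: [0.3, -0.7, -1.1]
width: 0.181
finger_force: 20.0
```

Run:
```python
from h import *
for n,box in(("side",(200,240,270,340)),("top",(160,215,270,310))):
    f=np.load(f"{n}0.npz")["im"];g=cv2.resize(f[box[0]:box[1],box[2]:box[3]],None,fx=9,fy=9,interpolation=cv2.INTER_CUBIC) 
    save(f"pics/t_{n}.png",g)
    h=cv2.cvtColor(f,cv2.COLOR_RGB2HSV);m=np.zeros(h.shape[:2],bool);m[box[0]:box[1],box[2]:box[3]]=1
    gr=m&(h[...,1]>110)&(h[...,0]>45)&(h[...,0]<80)&(h[...,2]>60)
    ye=m&(h[...,0]>20)&(h[...,0]<45)&(h[...,2]>170)&(h[...,1]>30)
    for k in(gr,ye):
        v,u=np.nonzero(k);print(n,len(u),u.mean() if len(u) else 0,v.mean() if len(u) else 0,u.min() if len(u) else 0,u.max() if len(u) else 0)
a=cv2.imread("pics/t_side.png");b=cv2.imread("pics/t_top.png")
H=max(a.shape[0],b.shape[0]);p=lambda x:cv2.copyMakeBorder(x,0,H-x.shape[0],0,0,0)
o=np.hstack([p(a),p(b)]);s=800/o.shape[1];cv2.imwrite("pics/t.png",cv2.resize(o,None,fx=s,fy=s))
```

```text
side 74 301.6081081081081 226.7027027027027 285 323
side 14 314.0 224.5 311 317
top 134 293.5074626865672 194.41044776119404 282 309
top 16 295.5 178.0 294 297
```

View pics/t.png

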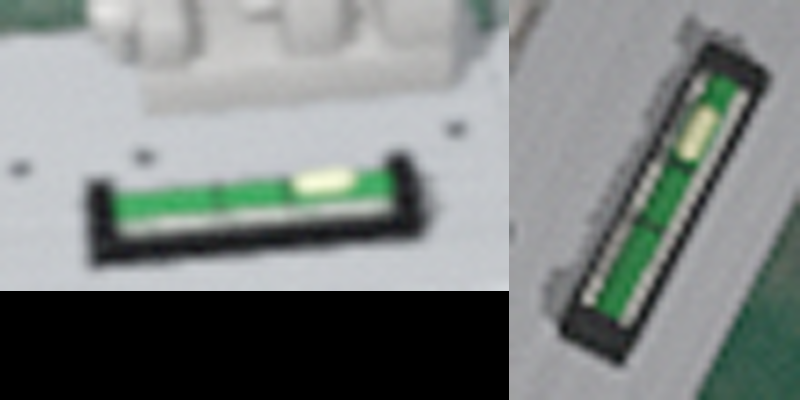

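The tube reads clearly. In side pixels the rings are at u≈300.0 and 309.6, and the bubble is at u≈314.5, so the centre target is u≈304.8. I'll start sliding in.

{"op": "play_rows", "data": {"plan": [[[0.0045,-0.00235,0],[0,0,0]],[[0.009,-0.0047,0],[0,0,0]],[[0.0135,-0.007,0],[0,0,0]],[[0.018,-0.0094,0],[0,0,0]],[[0.0225,-0.0118,0],[0,0,0]],[[0.027,-0.0141,0],[0,0,0]],[[0.0315,-0.0165,0],[0,0,0]],[[0.0355,-0.0186,0],[0,0,0]],[[0.0355,-0.0186,0],[0,0,0]],[[0.0355,-0.0186,0],[0,0,0]]]}}

```text
clock: 8.5
ee_pos: [0.4115, -0.2331, 0.0222]
tool_rot: [0.971, -0.239, -0.0, -0.0]
force: [-0.5, -0.1, -1.4]
width: 0.181
finger_force: 20.0
```

```bash
cat > bub.py <<'E'
import sys
from h import *
from scipy.ndimage import map_coordinates
def tube(im,n):
    box=dict(side=(200,240,270,340),top=(155,215,270,315))[n]
    h=cv2.cvtColor(im,cv2.COLOR_RGB2HSV);m=np.zeros(h.shape[:2],bool);m[box[0]:box[1],box[2]:box[3]]=1
    gr=m&(h[...,1]>110)&(h[...,0]>45)&(h[...,0]<80)&(h[...,2]>60)
    k,l,s,_=cv2.connectedComponentsWithStats(cv2.dilate(gr.astype(np.uint8),np.ones((5,5))))
    gr&=l==1+np.argmax(s[1:,4])
    v,u=np.nonzero(gr);c=np.array([u.mean(),v.mean()]);q=np.c_[u,v]-c
    e=np.linalg.svd(q,full_matrices=False)[2][0]
    e*=np.sign(e[0]) if n=="side" else -np.sign(e[1])
    nn=np.array([-e[1],e[0]]);t=np.arange(-30,30,.1)
    pr=0
    for o in(-.6,0,.6):
        p=c+t[:,None]*e+o*nn;pr=pr+np.stack([map_coordinates(im[...,k].astype(float),[p[:,1],p[:,0]],order=1) for k in range(3)],1)/3
    a=(q@e);lo,hi=a.min(),a.max();k=(t>lo)&(t<hi)
    R_=np.where(k,pr[:,0],0);w=np.clip(R_-110,0,None);b=(w*t).sum()/w.sum() if w.sum() else np.nan
    return c,e,t,pr,lo,hi,b
if __name__=="__main__":
    s=r.get_state();print(s["clock"],s["ee_pos"].round(4),s["force"].round(1),s["moment"].round(2))
    for n in("side","top"):
        im,d=optics.grab_frame(n)
        for lab,I in(("0",np.load(f"{n}0.npz")["im"]),("now",im)):
            c,e,t,pr,lo,hi,b=tube(I,n);P=c+b*e
            x=P[0] if n=="side" else P[1]
            print(n,lab,"bubble px",P.round(2),"t",round(b,2),"ends",round(lo,1),round(hi,1))
            if len(sys.argv)>1: print((pr[::10,1]-0*pr[::10,0]).astype(int).tolist())
        if len(sys.argv)>1: save(f"pics/{n}_{sys.argv[1]}.png",im);np.savez(f"{n}_{sys.argv[1]}.npz",im=im,d=d)
E
python3 bub.py p1
```

```text
8.5 [ 0.4115 -0.2331  0.0222] [-0.5 -0.1 -1.4] [0.09 0.19 0.01]
side 0 bubble px [nan nan] t nan ends -11.8 12.4
[183, 198, 201, 201, 203, 202, 201, 202, 201, 201, 201, 202, 201, 192, 158, 94, 46, 33, 69, 128, 162, 172, 171, 171, 172, 172, 169, 171, 171, 170, 172, 168, 154, 151, 161, 168, 170, 170, 171, 170, 170, 161, 147, 161, 195, 218, 223, 223, 222, 220, 214, 199, 182, 172, 170, 167, 142, 92, 48, 44]
side now bubble px [nan nan] t nan ends -11.6 12.6
[170, 195, 201, 202, 202, 201, 202, 203, 202, 202, 201, 201, 202, 196, 169, 110, 53, 36, 59, 113, 157, 170, 172, 173, 171, 171, 171, 170, 171, 171, 171, 169, 158, 149, 159, 169, 170, 170, 170, 171, 171, 164, 149, 155, 190, 217, 225, 225, 225, 225, 219, 206, 188, 173, 170, 169, 150, 105, 55, 37]
top 0 bubble px [nan nan] t nan ends -9.6 6.6
[85, 87, 88, 92, 88, 89, 87, 85, 86, 86, 84, 83, 85, 86, 83, 87, 88, 90, 86, 85, 86, 86, 85, 84, 85, 86, 87, 86, 87, 91, 88, 87, 88, 88, 87, 85, 85, 127, 161, 158, 157, 160, 160, 159, 159, 160, 162, 129, 58, 90, 154, 138, 123, 122, 107, 116, 147, 97, 73, 113]
top now bubble px [nan nan] t nan ends -8.1 7.5
[89, 88, 88, 89, 89, 89, 88, 87, 86, 86, 84, 84, 85, 83, 87, 87, 83, 86, 86, 85, 85, 84, 84, 84, 86, 84, 82, 84, 86, 86, 85, 86, 88, 87, 88, 85, 81, 89, 137, 159, 154, 154, 157, 157, 155, 157, 159, 156, 108, 52, 112, 152, 130, 120, 119, 102, 124, 142, 73, 78]
```

```bash
cat > b2.py <<'E'
import sys
from bub import *
def off(im):
    c,e,t,pr,*_=tube(im,"side");G,Rr=pr[:,1],pr[:,0]
    # move outwards from the first bright-green point to the dark caps
    i=np.argmin(abs(t-0)); L=i
    while G[L]>100: L-=1
    H=i
    while G[H]>100: H+=1
    k=slice(L+8,H-8);w=np.clip(Rr[k]-110,0,60);b=(w*t[k]).sum()/w.sum();mid=(t[L]+t[H])/2
    return (b-mid)*2.17,(H-L)/10,w.sum()/600
if __name__=="__main__":
    s=r.get_state();print(s["clock"],s["ee_pos"].round(4),s["force"].round(1))
    if len(sys.argv)<2: print("start",off(np.load("side0.npz")["im"]))
    v=[]
    for i in range(3):
        im,d=optics.grab_frame("side");v.append(off(im))
    print("bubble mm",np.round(v,2).tolist())
E
python3 b2.py
```

```text
8.6 [ 0.4114 -0.233   0.0222] [ 1.  -0.9 -1.5]
start (np.float64(21.38410992674571), np.float64(38.4), np.float64(7.833784737875618))
bubble mm [[21.38, 38.5, 8.0], [21.31, 38.5, 7.75], [21.39, 38.5, 7.78]]
```

{"op": "play_rows", "data": {"plan": [[[0.0025,-0.0013,0],[0,0,0]],[[0.005,-0.0026,0],[0,0,0]],[[0.0075,-0.0039,0],[0,0,0]],[[0.01,-0.0052,0],[0,0,0]],[[0.0125,-0.0065,0],[0,0,0]],[[0.015,-0.0078,0],[0,0,0]],[[0.0175,-0.0092,0],[0,0,0]],[[0.0175,-0.0092,0],[0,0,0]],[[0.0175,-0.0092,0],[0,0,0]]]}}

```text
clock: 9.65
ee_pos: [0.429, -0.2424, 0.0222]
tool_rot: [0.971, -0.239, -0.0, -0.0]
force: [-0.3, -0.1, -1.2]
width: 0.18
finger_force: 20.0
```

```bash
python3 b2.py x
```

```text
9.65 [ 0.429  -0.2424  0.0222] [-0.3 -0.1 -1.2]
bubble mm [[21.24, 38.4, 7.62], [21.28, 38.5, 7.87], [21.42, 38.5, 7.92]]
```

{"op": "play_rows", "data": {"plan": [[[0.0018,-0.0009,0],[0,0,0]],[[0.0036,-0.0019,0],[0,0,0]],[[0.0054,-0.0028,0],[0,0,0]],[[0.0071,-0.0037,0],[0,0,0]],[[0.0089,-0.0046,0],[0,0,0]],[[0.0106,-0.0056,0],[0,0,0]],[[0.0124,-0.0065,0],[0,0,0]],[[0.0142,-0.0074,0],[0,0,0]],[[0.0142,-0.0074,0],[0,0,0]],[[0.0142,-0.0074,0],[0,0,0]]]}}

```text
clock: 10.8
ee_pos: [0.442, -0.2487, 0.0218]
tool_rot: [0.971, -0.239, -0.002, -0.001]
force: [-4.7, 2.9, 1.0]
width: 0.181
finger_force: 20.0
```

```bash
python3 b2.py x
```

```text
10.8 [ 0.442  -0.2487  0.0218] [-4.7  2.9  1. ]
bubble mm [[18.83, 38.5, 7.2], [18.77, 38.5, 7.23], [18.91, 38.4, 7.48]]
```

{"op": "play_rows", "data": {"plan": [[[0.0018,-0.0009,0],[0,0,0]],[[0.0036,-0.0019,0],[0,0,0]],[[0.0054,-0.0028,0],[0,0,0]],[[0.0071,-0.0037,0],[0,0,0]],[[0.0089,-0.0046,0],[0,0,0]],[[0.0106,-0.0056,0],[0,0,0]],[[0.0124,-0.0065,0],[0,0,0]],[[0.0142,-0.0074,0],[0,0,0]],[[0.016,-0.0084,0],[0,0,0]],[[0.0177,-0.0093,0],[0,0,0]],[[0.0195,-0.0102,0],[0,0,0]],[[0.0195,-0.0102,0],[0,0,0]],[[0.0195,-0.0102,0],[0,0,0]]]}}

```text
clock: 12.25
ee_pos: [0.4615, -0.2588, 0.0219]
tool_rot: [0.971, -0.239, -0.002, -0.001]
force: [-7.0, 4.2, 1.8]
width: 0.179
finger_force: 20.0
```

```bash
python3 b2.py x
```

```text
12.25 [ 0.4615 -0.2588  0.0219] [-7.   4.2  1.8]
bubble mm [[8.23, 38.4, 7.81], [8.33, 38.4, 7.76], [8.29, 38.3, 7.63]]
```

{"op": "play_rows", "data": {"plan": [[[0.0018,-0.0009,0],[0,0,0]],[[0.0036,-0.0019,0],[0,0,0]],[[0.0054,-0.0028,0],[0,0,0]],[[0.0071,-0.0037,0],[0,0,0]],[[0.0089,-0.0046,0],[0,0,0]],[[0.0106,-0.0056,0],[0,0,0]],[[0.0115,-0.006,0],[0,0,0]],[[0.0115,-0.006,0],[0,0,0]],[[0.0115,-0.006,0],[0,0,0]]]}}

```text
clock: 13.3
ee_pos: [0.4728, -0.2647, 0.0219]
tool_rot: [0.971, -0.239, -0.002, -0.001]
force: [-7.4, 4.2, 3.2]
width: 0.178
finger_force: 20.0
```

```bash
python3 b2.py x; python3 bub.py p5 | grep -A1 "side now"
python3 - <<'E'
from h import *
a=np.load("side_p5.npz")["im"]
save("pics/p5.png",cv2.resize(a[170:260,220:350],None,fx=6,fy=6,interpolation=cv2.INTER_CUBIC))
E
```

```text
13.3 [ 0.4728 -0.2647  0.0219] [-7.4  4.2  3.2]
side now bubble px [301.82 225.44] t 9.08 ends -6.8 9.2
[84, 85, 88, 113, 136, 147, 150, 150, 149, 149, 151, 162, 174, 187, 197, 200, 201, 198, 168, 104, 50, 34, 52, 103, 146, 167, 171, 171, 170, 170, 170, 169, 170, 170, 169, 167, 156, 140, 151, 178, 197, 205, 205, 205, 204, 200, 179, 158, 160, 167, 169, 169, 167, 169, 169, 169, 169, 168, 170, 169]Traceback (most recent call last):
  File "b2.py", line 17, in <module>
    im,d=optics.grab_frame("side");v.append(off(im))
                                            ~~~^^^^
  File "b2.py", line 9, in off
    while G[H]>100: H+=1
          ~^^^
IndexError: index 600 is out of bounds for axis 0 with size 600
```

View pics/p5.png

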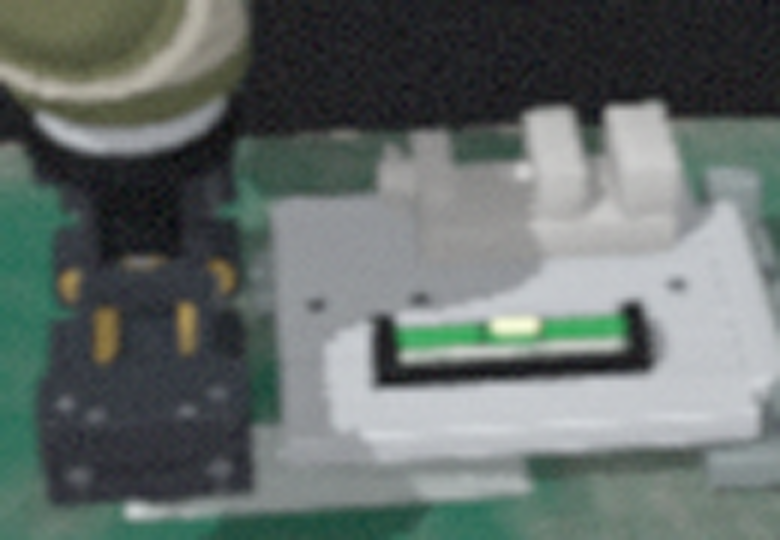

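The bubble at crop u≈514 is nearly centred between the rings, still slightly towards the hinge. The gripper is clear of the plate. I'll widen the profile range.

```bash
sed -i 's/np.arange(-30,30,.1)/np.arange(-50,50,.1)/; s/np.ones((5,5))/np.ones((5,15))/' bub.py; python3 b2.py
```

```text
13.45 [ 0.4728 -0.2647  0.0219] [-7.8  3.1  2.9]
start (np.float64(21.2013189295116), np.float64(38.4), np.float64(7.495665428158369))
bubble mm [[1.71, 38.3, 7.49], [1.72, 38.3, 7.46], [1.74, 38.3, 7.44]]
```

{"op": "play_rows", "data": {"plan": [[[0.001,-0.0005,0],[0,0,0]],[[0.002,-0.001,0],[0,0,0]],[[0.003,-0.0016,0],[0,0,0]],[[0.003,-0.0016,0],[0,0,0]],[[0.003,-0.0016,0],[0,0,0]]]}}

```text
clock: 14.1
ee_pos: [0.4758, -0.2663, 0.0219]
tool_rot: [0.971, -0.239, -0.002, -0.001]
force: [-7.2, 4.1, 2.6]
width: 0.179
finger_force: 20.0
```

```bash
python3 b2.py x
```

```text
14.1 [ 0.4758 -0.2663  0.0219] [-7.2  4.1  2.6]
bubble mm [[0.79, 38.2, 7.32], [0.72, 38.3, 7.29], [0.75, 38.3, 7.3]]
```

{"op": "play_rows", "data": {"plan": [[[0.0006,-0.0003,0],[0,0,0]],[[0.0012,-0.0006,0],[0,0,0]],[[0.0012,-0.0006,0],[0,0,0]],[[0.0012,-0.0006,0],[0,0,0]]]}}

```text
clock: 14.65
ee_pos: [0.4768, -0.2668, 0.0218]
tool_rot: [0.971, -0.239, -0.003, -0.001]
force: [-8.7, 3.8, 3.4]
width: 0.178
finger_force: 20.0
```

```bash
python3 b2.py x
python3 - <<'E'
from h import *
im,d=optics.grab_frame("side");im2,_=optics.grab_frame("top")
a=cv2.resize(im[200:240,270:340],(700,400),interpolation=cv2.INTER_CUBIC)
b=cv2.resize(im2[155:215,270:315],(300,400),interpolation=cv2.INTER_CUBIC)
save("pics/p7.png",cv2.resize(np.hstack([a,b]),(800,320)))
E
```

```text
14.65 [ 0.4768 -0.2668  0.0218] [-8.7  3.8  3.4]
bubble mm [[-0.11, 38.2, 7.35], [-0.21, 38.3, 7.28], [-0.13, 38.1, 7.34]]
```

View pics/p7.png

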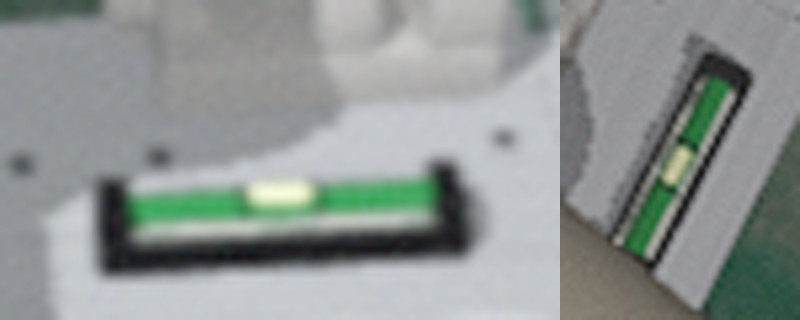

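The bubble is centred between both rings in the side view (crop u≈280) and in the top view. Releasing now.

{"op": "play_rows", "data": {"plan": [[[0,0,0],[0,0,0]],[[0,0,0],[0,0,0]],[[0,0,0],[0,0,0]],[[0,0,0],[0,0,0]],[[0,0,0],[0,0,0]],[[0,0,0],[0,0,0]]], "fingers": 0.036}}

```text
clock: 15.5
ee_pos: [0.4785, -0.2682, 0.0223]
tool_rot: [0.971, -0.239, 0.0, 0.0]
force: [-0.1, 0.9, 0.2]
width: 0.409
finger_force: 0.0
```

```bash
python3 b2.py x
```

```text
15.5 [ 0.4785 -0.2682  0.0223] [-0.1  0.9  0.2]
bubble mm [[-0.07, 38.2, 7.28], [-0.05, 38.1, 7.3], [-0.2, 38.2, 7.25]]
```

{"op": "play_rows", "data": {"plan": [[[0,0,0.015],[0,0,0]],[[0,0,0.035],[0,0,0]],[[0,0,0.06],[0,0,0]],[[-0.02,0.01,0.1],[0,0,0]],[[-0.05,0.03,0.14],[0,0,0]],[[-0.08,0.05,0.17],[0,0,0]],[[-0.08,0.05,0.17],[0,0,0]],[[-0.08,0.05,0.17],[0,0,0]],[[-0.08,0.05,0.17],[0,0,0]],[[-0.08,0.05,0.17],[0,0,0]]]}}

```text
clock: 16.65
ee_pos: [0.3988, -0.2185, 0.191]
tool_rot: [0.971, -0.239, -0.001, -0.001]
force: [-0.4, -0.2, -0.4]
width: 0.411
finger_force: 0.0
```

```bash
python3 b2.py x
python3 - <<'E'
from h import *
im,d=optics.grab_frame("side");save("pics/end.png",cv2.resize(im[150:330,170:390],None,fx=3.3,fy=3.3,interpolation=cv2.INTER_CUBIC))
E
```

```text
16.65 [ 0.3988 -0.2185  0.191 ] [-0.4 -0.2 -0.4]
bubble mm [[-0.14, 38.2, 7.4], [-0.11, 38.2, 7.43], [-0.21, 38.2, 7.31]]
```

View pics/end.png

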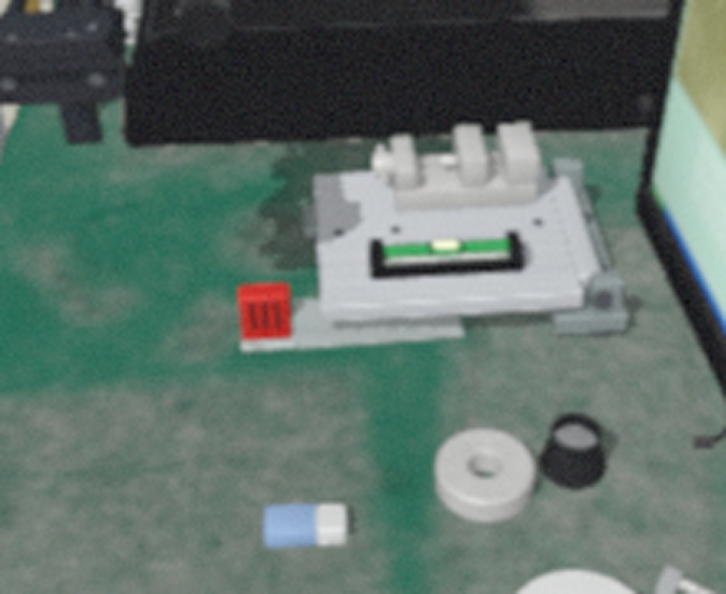

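The wedge (grip at crop (265,312)) carries the plate, the bubble at (445,245) is centred, the bystanders have not moved, and the robot is clear.

```bash
python3 -c "
from plant import job
print(job.sign_off())"
```

```text
the job is handed in; nothing more can be done
None
```

The wedge is under the ball foot carrying the plate, with the bubble centred to within about 0.2 mm by the side camera; the robot let go and stands clear, the bystanders look unmoved, and the job was handed in at about 17 s.

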